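Load a sample jar up the sampler gutter and confirm

ROBOT

A 7-joint arm with a two-finger parallel gripper is mounted at the origin on the work surface. World frame = base frame: x ahead of the robot, y to its left, z up, the work surface at z = 0. Lengths are in m, angles in rad, forces in N, time in s.
With the tool pointing down it reaches from about 0.4 to 0.875 m from the base axis. Payload 6.5 kg.
Tool frame: the origin (TCP) lies on the centre line of the jaws, within the pads' length; the fingertips stand 8 mm ahead of it and the grasp point (between the pads) lies 11 mm behind it; z points along the fingers, y is the direction in which the jaws open and shut (so a half turn about z gives the same grasp; the last joint's range is limited). The gripper opens to 85 mm and grips with 20 to 120 N. Pads are 22 mm wide; open, the fingers measure 114 mm over their backs; the gripper's body (76 mm by 85 mm) begins 54 mm behind the grasp point. The pads swing forward as they close: fully open they stand 13 mm farther back than shut.
Start: joints at [1.165, 0.536, -0.004, 1.538, 0.003, 1.067, -0.071], TCP at [0.217, -0.613, 0.239] pointing down, gripper open.
Joint ranges: [-2.7, 2.7], [-0.37, 2.16], [-1.27, 1.26], [0.24, 2.4], [-1.31, 4.45], [0.19, 1.91], [-2.76, 2.76]. Speed limits (rad/s): [2.39, 2.39, 3.14, 3.14, 3.14, 3.14, 3.14].

INTERFACE

Orientations are given as a rotation vector (axis times angle).
In Python, from station import bot gives the robot as it stands.
- The arm moves only by the tool step_arm, never from a script. Its argument "deltas" is a list of rows, each a list of 5 numbers: the finger opening in mm, from 0 to 85.4, then the shift along the tool's x, y, z in mm, then the turn about the tool's z in degrees. A call has 1 to 8 rows; each row shifts and turns the commanded pose from where the row before left it, along the tool's axes as they then stand; what a row does not reach is not made up. A row lasts 1/8 s, in which the tool goes at most 62.5 mm and 10.7 degrees, less where a joint would pass 70% of its speed; a pose out of reach is approached as far as the arm can. A call with a gripper value outside its range is refused whole. The fingers move at their own pace and stop on an object; the grip force is fixed at half the most. Time passes only in rows, so rows that do not move let the fingers close. It gives the time, the measured TCP pose, the force and the opening at its end, in the units of the state.
- bot.observe(): the state, without advancing time (a new reading comes with each control period).
- bot.grab_frame(name): name is "scene" or "top" or "wrist"; returns a dict with "pixels" (400x640x3 uint8, red, green, blue), "range_z" (400x640 float32, m along the optical axis (not along the pixel's ray), 0 where there is no reading), "mtx" (3x3 intrinsics, pixels), "world_from_camera" (4x4, takes a point from camera to world coordinates). Camera axes: x right, y up, looking along -z (the intrinsics and any distortion apply to the point x, -y, -z); pixel columns grow to the right and rows downward; lengths in m; the calibration is good to about 2 mm. A picture is of the moment at which its call begins.
- bot.close_job(): hands the job in, once; it reports no verdict.
The state is a dict: "time": time; "joint_pos": joint angles; "joint_velocities": joint speeds; "joint_torque": joint torques, N m; "ee_pos": TCP position; "tcp_rot": TCP orientation; "contact_force": force on the tool from outside, world axes, zero at the start; "torque": the same for the moment, N m; "opening": opening from 0.0 (shut) to 1.0 (fully open).
Only numpy, scipy, OpenCV 4.12 (cv2) and the standard library are available. Lean on these libraries where they do the work, as an engineer would, in place of code of your own. Each camera call takes 0.05 s, during which the arm holds its last target. There are 200 camera calls.

TASK

Nudge the amber jar with the yellow cap up its sloping lane with your fingertips, over the crest and against the end stop, so that it lies in the hollow there and cannot roll back. Then press the green button on the small slate panel all the way down once the jar is home, and let it come up again. Only push: do not lift the jar, and leave the white jar and everything else on the bench where it is.

Things in the scene. Friction and masses are not known exactly. Their poses are not given: they have to be found in the camera images.
- rack: Fixed loading gutter, aluminium and slate blue, 174 mm wide (x), 270 mm long (y), 75 mm high. Origin on the table under it; z up, y uphill along the lanes, x across. Two equal lanes, centres at x = -42 and +42 mm, each 78 mm wide between 6 mm guide walls that stand 18 mm above the lane floor. A jar left short of the crest rolls back to the low lip; one past it rolls on to the stop.
- ramp (a point): Point on the lane floor at the low end, midway between the lanes (rack y = -120 mm, 15 mm above the table). Its y axis points up the 8 degree slope, z square out of the lane floor, x across. A jar on the slope has its axis 22 mm out along z. Here a lip 6 mm high and 8 mm thick keeps the jars in; below the lip is open space where fingers can come down behind a jar.
- crest (a point): Point on the crest line, midway between the lanes (rack y = 78 mm, 43 mm above the table): the 8 degree slope ends here and the floor dips at 15 degrees for 50 mm, the hollow, to the upright end stop, whose top is 75 mm above the table.
- home_level (a point): Point midway between the lanes (rack y = 106 mm, 58 mm above the table) at the height and distance up the rack where a jar's axis lies when it rests in the hollow against the end stop, 22 mm before the stop's face.
- amber: The jar to load: amber brown with a yellow cap, a smooth cylinder 44 mm in diameter and 72 mm long, about 0.16 kg, lying across one of the two lanes and resting on the low lip. Origin: on its axis, midway along it; x is the jar's axis, toward the cap; y and z turn as it rolls.
- white: A jar of the same size, white with a black cap, lying at the low lip of the other lane; it must stay there. Origin: on its axis, midway along it.
- button_top (a point): Centre of the top face of the green button, 34 mm across, in a round black housing 50 mm across on a slate panel 80 x 80 x 40 mm. The button's top is 58 mm above the table, 6 mm above its housing.
- button (a joint): How far the green button is pressed, in m: 0 up, 0.006 fully down. A spring needs about 5 N to hold it fully down and brings it up again.
- reagent: Brown bottle with a white cap, standing, 68 mm in diameter, 150 mm high; bystander. Origin: centre of its underside.
- solvent: Clear bottle with a red cap, standing, 64 mm in diameter, 120 mm high; bystander. Origin: centre of its underside.
- beaker: Small pale open beaker, 60 mm in diameter, 65 mm high; bystander. Origin: centre of its underside.
- sparecap: Orange screw cap, 50 mm in diameter, 25 mm high; bystander. Origin: centre of its underside.
- spanner: Steel spanner 140 mm long, lying flat; bystander. Origin: under its middle.
- vialblock: White block 90 x 90 x 30 mm with nine small vials that stand to 49 mm; bystander. Origin: centre of its underside.
Things that resemble listed ones, but are neither listed nor needed, are in the scene too. What is shaped like the amber but turquoise is not meant.

How it is judged:
On the way, in this order (a step that is already met when the one before it is completed fails the run):
1. the amber jar rests in the hollow against the end stop (y of amber in the frame of rack between 0.10005 and 0.11205 m and z of amber in the frame of rack between 0.05211 and 0.06411 m and linear speed of amber below 0.03 m/s), for 0.2 s.
2. the green button is pressed down (y of amber in the frame of rack between 0.10005 and 0.11205 m and z of amber in the frame of rack between 0.05211 and 0.06411 m and value of joint button above 0.0045 m), for 0.04 s.
At the end, for the whole second after the job is handed in: The amber jar rests in the hollow against the end stop (within 6 mm along the lane and in height), the button was pressed at least 4.5 of its 6 mm after that and is up again (within 2 mm), the white jar is within 15 mm of where it was and the other things within 30 mm (y of amber in the frame of rack between 0.10005 and 0.11205 m and z of amber in the frame of rack between 0.05211 and 0.06411 m and linear speed of amber below 0.02 m/s and value of joint button below 0.002 m and distance of white from where it was at the start of the episode below 0.015 m and distance of each of reagent, solvent, beaker, sparecap, spanner, vialblock from where it was at the start of the episode below 0.03 m); the robot touches nothing.
It fails at once if the amber jar is lifted more than 12 mm off the lane (z of amber in the frame of ramp above 0.034 m).
It fails at once if the green button is pressed before the amber jar is home (value of joint button above 0.003 m and not (y of amber in the frame of rack between 0.10005 and 0.11205 m and z of amber in the frame of rack between 0.05211 and 0.06411 m)).
It fails at once if the white jar is moved more than 15 mm (distance of white from where it was at the start of the episode above 0.015 m).
It fails at once if another thing on the bench is moved more than 30 mm or tipped (distance of any of reagent, solvent, beaker, sparecap, spanner, vialblock from where it was at the start of the episode above 0.03 m or angle between any of reagent, solvent, beaker, sparecap, spanner, vialblock's own z axis and vertical above 0.5 rad).
It also fails if it takes over 48 s, if anything falls off the work surface, if the arm or the gripper's body presses on something with over 40 N, if the wrist force passes 120 N, or if a joint passes its speed limit or range.

## Working session

There is one attempt and no reset: what is moved stays moved. The work goes in short steps, Python scripts to look and compute and a tool call to move; the robot and the scene stay as the last step left them, time stands still between calls to the robot, and variables do not carry over. Pictures are saved under pics/ and viewed, about 8 in all and at most 12, crops included, and the job is handed in when it is done.

Besides the shell and the picture viewer there is one more tool, called after "Call:" by a JSON object that holds its "api" and its "payload", one argument or row to a line. step_arm: Moves the arm, as the interface text tells. Its arguments: {"type":"object","properties":{"deltas":{"type":"array"}},"required":["deltas"]}

```bash
mkdir -p pics
cat > h.py <<'E'
import numpy as np, cv2
from station import bot
def grab(n,save=None):
    f=bot.grab_frame(n)
    if save: cv2.imwrite('pics/'+save,f['pixels'][:,:,::-1]); np.savez('pics/'+save+'.npz',**{k:f[k] for k in('pixels','range_z','mtx','world_from_camera')})
    return f
def cloud(f):
    r=f['range_z']; K=f['mtx']; v,u=np.mgrid[:r.shape[0],:r.shape[1]]
    p=np.stack([(u-K[0,2])/K[0,0]*r,-(v-K[1,2])/K[1,1]*r,-r],-1)
    T=f['world_from_camera']; w=p@T[:3,:3].T+T[:3,3]; w[r==0]=np.nan; return w
E
python3 - <<'E'
from h import *
a=grab('top','top.png');grab('scene','scene.png')
print(bot.observe())
E
```

```text
{'time': 0.1, 'joint_pos': array([ 1.16480258,  0.53710923, -0.0043866 ,  1.53875814,  0.00262315,
        1.06729429, -0.07118247]), 'joint_velocities': array([-0.0012714 , -0.00028873, -0.00110515, -0.00304211, -0.00041477,
        0.00117645, -0.00061067]), 'joint_torque': array([ 2.87387717e-03, -5.84563673e+01,  1.05244383e+00, -2.59770280e+01,
        1.27941815e-02,  4.61914678e-03, -1.23848213e-05]), 'ee_pos': array([ 0.21640949, -0.61233621,  0.2384953 ]), 'tcp_rot': array([-3.09486155e+00, -5.31014230e-01,  6.64176401e-04]), 'contact_force': array([-0.49794376,  0.24728745, -0.47777527]), 'torque': array([ 0.08182879,  0.01439299, -0.08754848]), 'opening': 0.9995912279785419}
```

View pics/top.png

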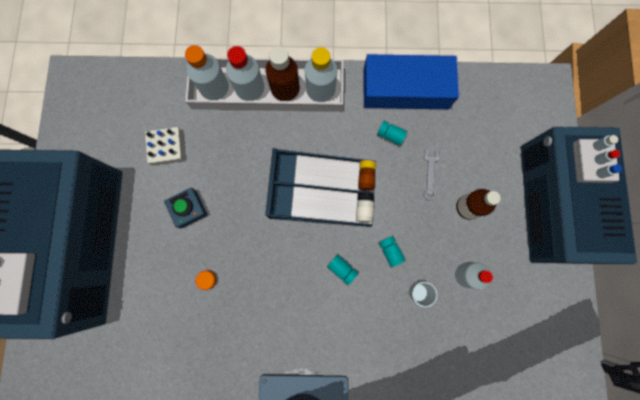

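View pics/scene.png

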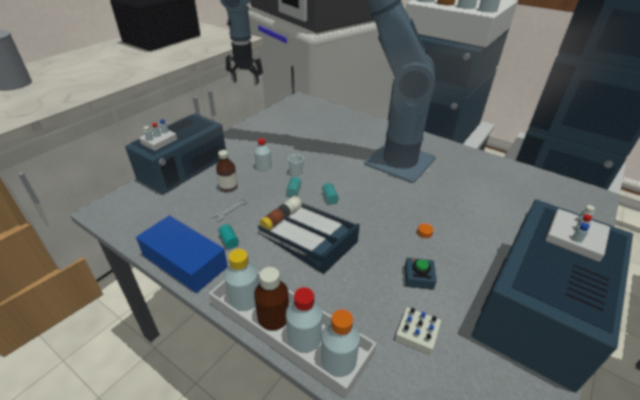

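The top view shows the amber jar (yellow cap) at (367,175) in the far lane and the white jar at (365,207). The green button is at (181,206). Possible mix-ups for the amber jar are the turquoise jars at (392,132), (392,250) and (343,268), the white jar, and the brown reagent bottle at (480,202). I choose (367,175) and will measure it now.

Run:
```python
from h import *
f=np.load('pics/top.png.npz'); w=cloud(f); px=f['pixels']
cv2.imwrite('pics/crop.png',cv2.resize(px[130:240,150:400,::-1],None,fx=3.2,fy=3.2,interpolation=cv2.INTER_CUBIC))
hsv=cv2.cvtColor(px,cv2.COLOR_RGB2HSV)
print(f['mtx'],f['world_from_camera'])
def rep(n,m,box):
    v0,v1,u0,u1=box; mm=np.zeros(m.shape,bool); mm[v0:v1,u0:u1]=m[v0:v1,u0:u1]
    p=w[mm]; p=p[~np.isnan(p[:,0])]; print(n,len(p),p.mean(0).round(4),p.min(0).round(3),p.max(0).round(3), np.percentile(p[:,2],[50,95]).round(4))
H,S,V=hsv[...,0],hsv[...,1],hsv[...,2]
rep('green',(H>45)&(H<85)&(S>120),(190,225,160,205))
rep('cap',(H>18)&(H<32)&(S>120),(155,170,355,380))
rep('amber',(H<18)&(S>120)&(V>40),(160,195,355,380))
rep('white',(S<60)&(V>140),(194,225,356,378))
# rack: points with z between .02 and .1 in window
m=np.zeros(H.shape,bool); m[140:235,258:382]=True; m&=(w[...,2]>.012)
p=w[m][:,:2].astype(np.float32); r=cv2.minAreaRect(p); print(r, cv2.boxPoints(r))
m2=m&(np.abs(H.astype(int)-0)>=0)&(V>170)&(S<40)
# rack high points (stop)
q=w[m&(w[...,2]>.065)]; print('stop', len(q))
for u in range(270,380,8): print(u,[w[v,u].round(3).tolist() for v in (172,205)])
# heights along side wall / panel
m=np.zeros(H.shape,bool); m[185:230,160:210]=True; m&=(w[...,2]>.025)&(w[...,2]<.048)
print(cv2.minAreaRect(w[m][:,:2].astype(np.float32)))
```

```text
[[368.66101614   0.         321.19758696]
 [  0.         368.66101614 198.9985376 ]
 [  0.           0.           1.        ]] [[ 0.01434122  0.98505644 -0.17163375  0.37994081]
 [-0.99988783  0.01486981  0.00179447 -0.03620804]
 [ 0.00431982  0.17158876  0.98515919  0.97433755]
 [ 0.          0.          0.          1.        ]]
green 179 [0.5161 0.315  0.0597] [0.48  0.298 0.039] [0.535 0.337 0.067] [0.0613 0.0646]
cap 127 [ 0.6324 -0.1552  0.0562] [ 0.62  -0.176  0.033] [ 0.645 -0.137  0.064] [0.0577 0.0622]
amber 310 [ 0.5936 -0.1532  0.0561] [ 0.571 -0.173  0.028] [ 0.621 -0.134  0.065] [0.058  0.0625]
white 405 [ 0.5145 -0.1505  0.0474] [ 0.485 -0.188 -0.004] [ 0.565 -0.127  0.065] [0.0565 0.0621]
((0.5739660859107971, -0.0402335524559021), (0.27015048265457153, 0.1752556562423706), 86.24459838867188) [[ 0.47767937 -0.16927938]
 [ 0.6525587  -0.18075813]
 [ 0.6702528   0.08881228]
 [ 0.4953735   0.10029103]]
stop 413
270 [[0.604, 0.092, 0.074], [0.519, 0.088, 0.076]]
278 [[0.614, 0.076, 0.033], [0.526, 0.073, 0.034]]
286 [[0.613, 0.055, 0.039], [0.526, 0.052, 0.038]]
294 [[0.613, 0.034, 0.042], [0.526, 0.032, 0.04]]
302 [[0.613, 0.013, 0.042], [0.526, 0.011, 0.04]]
310 [[0.615, -0.008, 0.036], [0.527, -0.009, 0.037]]
318 [[0.614, -0.029, 0.039], [0.528, -0.03, 0.035]]
326 [[0.616, -0.05, 0.033], [0.528, -0.051, 0.032]]
334 [[0.617, -0.071, 0.03], [0.529, -0.071, 0.029]]
342 [[0.619, -0.092, 0.026], [0.53, -0.092, 0.027]]
350 [[0.619, -0.113, 0.024], [0.531, -0.114, 0.021]]
358 [[0.621, -0.135, 0.019], [0.527, -0.132, 0.048]]
366 [[0.611, -0.151, 0.059], [0.525, -0.15, 0.063]]
374 [[0.613, -0.172, 0.054], [0.535, -0.179, 0.001]]
((0.519275426864624, 0.31484320759773254), (0.082021564245224, 0.08061176538467407), 28.151212692260742)
```

View pics/crop.png

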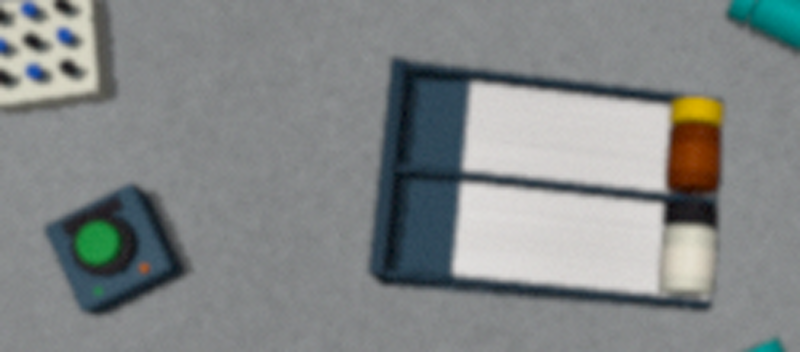

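The crop confirms the choice: the amber jar with the yellow cap is in the +x lane, beside the white jar. The rack's uphill direction is about world +y (0.066, 0.998). I'll turn the tool so its y axis runs across the lanes, with the fingers partly open for a wide, steady push.

Call:
{"api": "step_arm", "payload": {
  "deltas": [
    [30, 0, 0, 0, -9.5],
    [30, 0, 0, 0, -9.5],
    [30, 0, 0, 0, -9.5],
    [30, 0, 0, 0, -9.5],
    [30, 0, 0, 0, -9.5],
    [30, 0, 0, 0, -9.5],
    [30, 0, 0, 0, -9.8],
    [30, 0, 0, 0, 0]
  ]
}}

```text
time: 1.1
ee_pos: [0.2164, -0.6126, 0.2388]
tcp_rot: [-2.294, -2.145, -0.001]
contact_force: [0.1, 0.6, -0.5]
opening: 0.351
```

```bash
cat >> h.py <<'E'
from scipy.spatial.transform import Rotation as R
C=np.array([.574,-.0402]); Y=np.array([.0656,.9978]); X=np.array([.9978,-.0656])
def st():
    s=bot.observe(); M=R.from_rotvec(s['tcp_rot']).as_matrix(); p=s['ee_pos']; d=p[:2]-C
    print('t',s['time'],'p',p.round(4),'rack',(d@X).round(4),(d@Y).round(4),'F',s['contact_force'].round(2),'op',round(s['opening'],3)); return p,M
def go(t):
    p,M=st(); print('delta mm',(M.T@(np.array(t)-p)*1000).round(1),'toolx',M[:,0].round(3),'z',M[:,2].round(3))
def rk(x,y,z): return np.r_[C+x*X+y*Y,z]
E
python3 -c "
from h import *
go(rk(.042,-.175,.20))
w=cloud(np.load('pics/top.png.npz')); print([w[v,u].round(3) for v,u in((132,392),(128,383),(137,402),(170,432))])"
```

```text
t 1.1 p [ 0.2164 -0.6126  0.2388] rack -0.3193 -0.5946 F [ 0.1   0.63 -0.48] op 0.351
delta mm [420.  360.8  39.2] toolx [0.067 0.998 0.001] z [-0.     0.001 -1.   ]
[array([ 0.725, -0.223,  0.043]), array([ 0.737, -0.2  ,  0.04 ]), array([ 0.711, -0.249,  0.044]), array([ 0.633, -0.337,  0.006])]
```

Call:
{"api": "step_arm", "payload": {
  "deltas": [
    [30, 35, 30, 0, 0],
    [30, 35, 30, 0, 0],
    [30, 35, 30, 0, 0],
    [30, 35, 30, 0, 0],
    [30, 35, 30, 0, 0],
    [30, 35, 30, 0, 0],
    [30, 35, 30, 0, 0],
    [30, 35, 30, 0, 0]
  ]
}}

```text
time: 2.1
ee_pos: [0.4752, -0.3479, 0.2392]
tcp_rot: [-2.297, -2.143, 0.0]
contact_force: [1.2, 0.3, 0.6]
opening: 0.353
```

Call:
{"api": "step_arm", "payload": {
  "deltas": [
    [30, 35, 30, 0, 0],
    [30, 35, 30, 0, 0],
    [30, 35, 30, 0, 0],
    [30, 35, 30, 20, 0],
    [30, 0, 0, 20, 0],
    [30, 0, 0, 20, 0],
    [30, 0, 0, 20, 0],
    [30, 0, 0, 0, 0]
  ]
}}

```text
time: 3.1
ee_pos: [0.6012, -0.2181, 0.1572]
tcp_rot: [-2.293, -2.143, 0.004]
contact_force: [0.5, -0.6, -0.2]
opening: 0.351
```

```bash
python3 -c "
from h import *
go(rk(.042,-.175,.10))
grab('top','t2.png'); f=grab('wrist','w2.png')"
```

```text
t 3.1 p [ 0.6012 -0.2181  0.1572] rack 0.0388 -0.1757 F [ 0.48 -0.61 -0.18] op 0.351
delta mm [ 0.7  3.4 57.2] toolx [0.067 0.998 0.   ] z [-0.004  0.001 -1.   ]
```

View pics/w2.png

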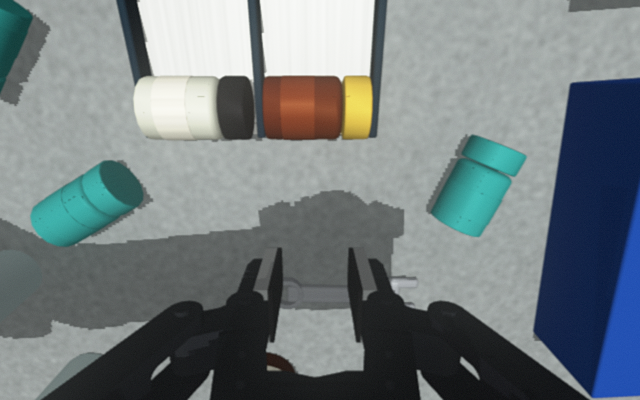

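The wrist view shows the fingers (275–352 px across) square to the amber jar, whose body and cap span 263–372, row 107. I'll measure the jar's position from this frame.

```bash
python3 -c "
from h import *
w=cloud(np.load('pics/w2.png.npz'))
def rp(p):
    d=p[...,:2]-C; return np.stack([d@X,d@Y,p[...,2]],-1)
r=rp(w)
for u in (250,258,264,270,300,330,350,368,374,380): print(u,[r[v,u].round(4).tolist() for v in (20,80,90,107,125,134,139)])
"
```

```text
250 [[-0.0033, -0.0565, 0.0428], [-0.0099, -0.093, 0.0178], [-0.0084, -0.1001, 0.0279], [-0.0083, -0.1118, 0.0325], [-0.0083, -0.1243, 0.0365], [-0.0081, -0.1304, 0.0396], [-0.016, -0.1399, -0.0012]]
258 [[0.001, -0.0555, 0.0367], [-0.0008, -0.0933, 0.0372], [-0.0013, -0.1, 0.0359], [-0.0024, -0.1118, 0.0332], [-0.0032, -0.1247, 0.0323], [-0.0036, -0.1314, 0.0316], [-0.0092, -0.1398, -0.0011]]
264 [[0.0034, -0.0535, 0.025], [0.0049, -0.0935, 0.0477], [0.0056, -0.0998, 0.0549], [0.0058, -0.1103, 0.0598], [0.0051, -0.122, 0.0584], [0.0006, -0.1316, 0.03], [-0.0041, -0.1398, -0.001]]
270 [[0.0074, -0.0532, 0.0227], [0.0091, -0.0935, 0.0491], [0.0096, -0.0998, 0.0552], [0.0097, -0.1104, 0.0595], [0.009, -0.1221, 0.0574], [0.0079, -0.1288, 0.0515], [0.001, -0.1398, -0.0009]]
300 [[0.0285, -0.0533, 0.0234], [0.029, -0.0935, 0.0497], [0.0293, -0.0998, 0.0569], [0.0293, -0.1103, 0.0602], [0.029, -0.122, 0.0584], [0.0287, -0.1288, 0.0521], [0.0283, -0.1333, 0.0442]]
330 [[0.0494, -0.0534, 0.0243], [0.049, -0.0935, 0.0493], [0.0488, -0.0998, 0.0559], [0.0487, -0.1103, 0.0605], [0.0491, -0.1222, 0.0565], [0.0493, -0.1287, 0.0525], [0.0516, -0.1398, -0.0009]]
350 [[0.0635, -0.0533, 0.0237], [0.0623, -0.0935, 0.0486], [0.0619, -0.0998, 0.0551], [0.0618, -0.1104, 0.0593], [0.0623, -0.1221, 0.0578], [0.0632, -0.1289, 0.0511], [0.0685, -0.1399, -0.0012]]
368 [[0.076, -0.0534, 0.0242], [0.0744, -0.0935, 0.0479], [0.0737, -0.0998, 0.0552], [0.0735, -0.1103, 0.0596], [0.0746, -0.1223, 0.0557], [0.0788, -0.1316, 0.0301], [0.0837, -0.1398, -0.0009]]
374 [[0.0788, -0.0549, 0.0331], [0.0803, -0.0933, 0.0361], [0.0807, -0.1, 0.0361], [0.0818, -0.1118, 0.0332], [0.0826, -0.1247, 0.0321], [0.0833, -0.1316, 0.03], [0.0887, -0.1398, -0.0009]]
380 [[0.0816, -0.0561, 0.0404], [0.0847, -0.0933, 0.0351], [0.0917, -0.1003, -0.002], [0.0923, -0.1137, -0.0012], [0.0931, -0.1282, -0.0011], [0.0935, -0.1356, -0.0005], [0.094, -0.14, -0.0022]]
```

Call:
{"api": "step_arm", "payload": {
  "deltas": [
    [30, 0, 1, 20, 0],
    [30, 0, 0, 25, 0],
    [30, 0, 0, 25, 0],
    [30, 0, 0, 25, 0],
    [30, 0, 0, 20, 0],
    [30, 0, 0, 2, 0],
    [30, 10, 0, 0, 0],
    [30, 0, 0, 0, 0]
  ]
}}

```text
time: 4.2
ee_pos: [0.606, -0.2055, 0.0434]
tcp_rot: [2.29, 2.15, 0.003]
contact_force: [0.9, 0.4, 0.9]
opening: 0.349
```

Call:
{"api": "step_arm", "payload": {
  "deltas": [
    [30, 8, 0, 0, 0],
    [30, 8, 0, -0.6, 0],
    [30, 8, 0, -1.1, 0],
    [30, 8, 0, -1.1, 0],
    [30, 8, 0, -1.1, 0],
    [30, 0, 0, 0, 0]
  ]
}}

```text
time: 4.95
ee_pos: [0.6077, -0.1658, 0.0463]
tcp_rot: [-2.291, -2.149, -0.001]
contact_force: [0.4, 0.2, 0.3]
opening: 0.352
```

```bash
python3 -c "
from h import *
st()
grab('top','t3.png'); f=grab('wrist','w3.png')
a=cv2.imread('pics/w3.png');cv2.imwrite('pics/w3.png',a[:,:])"
```

```text
t 4.95 p [ 0.6077 -0.1658  0.0463] rack 0.0418 -0.1231 F [0.44 0.24 0.35] op 0.352
```

View pics/w3.png

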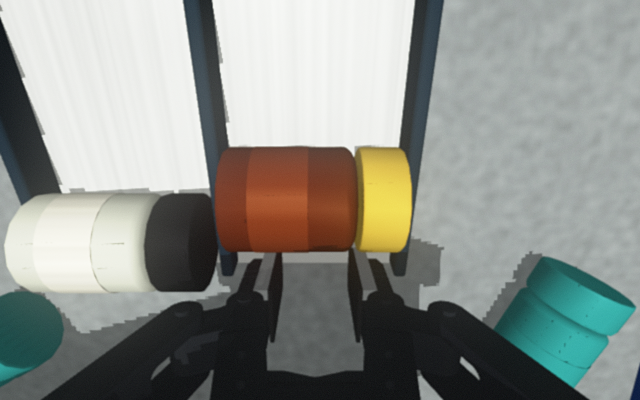

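The jar is moving squarely up the lane: the fingers at 275–352 px are centred on it, and the white jar hasn't been touched. The fingers sit a little high, so I'll lower them as I go on.

Call:
{"api": "step_arm", "payload": {
  "deltas": [
    [30, 4, 0, 3, 0],
    [30, 8, 0, 1, 0],
    [30, 9, -0.3, -1.3, 0],
    [30, 9, -0.3, -1.3, 0],
    [30, 9, -0.3, -1.3, 0],
    [30, 9, 0, -1.3, 0],
    [30, 9, 0, -1.3, 0],
    [30, 9, 0, -1.3, 0]
  ]
}}

```text
time: 6.05
ee_pos: [0.6109, -0.1008, 0.0501]
tcp_rot: [-2.293, -2.148, 0.0]
contact_force: [-0.3, -0.7, 1.0]
opening: 0.352
```

```bash
python3 -c "
from h import *
p,M=st()
f=grab('wrist','w4.png'); w=cloud(f); d=w[...,:2]-C; x=d@X;y=d@Y
m=(x>.02)&(x<.06)&(y>-.1)&(y<.12)&(w[...,2]>.055+0.1405*(y+.1)-.004)
v,u=np.where(m); print(len(v),np.percentile(y[m],[2,50,98]).round(4),np.percentile(w[m][:,2],[50,98]).round(4))"
```

```text
t 6.05 p [ 0.6109 -0.1008  0.0501] rack 0.0408 -0.058 F [-0.28 -0.66  0.96] op 0.352
21117 [-0.0626 -0.0409 -0.0094] [0.073  0.1278]
```

Call:
{"api": "step_arm", "payload": {
  "deltas": [
    [30, 9, 0, -1.3, 0],
    [30, 9, 0, -1.3, 0],
    [30, 9, 0, -1.3, 0],
    [30, 9, 0, -1.3, 0],
    [30, 9, 0, -1.3, 0],
    [30, 9, 0, -1.3, 0],
    [30, 9, 0, -1.3, 0],
    [30, 9, 0, -1.3, 0]
  ]
}}

```text
time: 7.1
ee_pos: [0.6155, -0.0289, 0.0604]
tcp_rot: [-2.293, -2.148, 0.0]
contact_force: [0.2, -1.3, 0.8]
opening: 0.351
```

```bash
python3 -c "
from h import *
st(); grab('wrist','w5.png')"
```

```text
t 7.1 p [ 0.6155 -0.0289  0.0604] rack 0.0407 0.014 F [ 0.17 -1.31  0.83] op 0.351
```

View pics/w5.png

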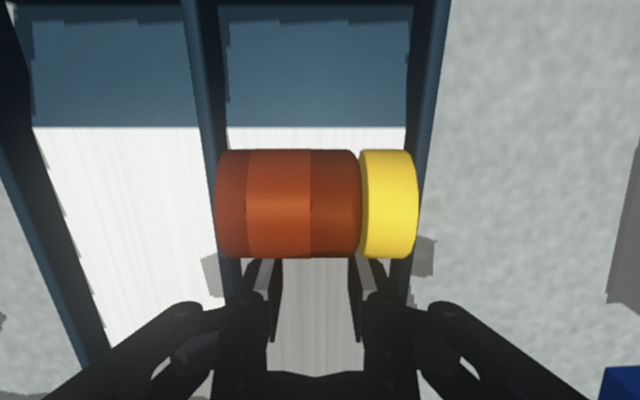

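The jar (217–418 px across) is square in the lane just below the crest, which is at row 127. I'll ease it over.

Call:
{"api": "step_arm", "payload": {
  "deltas": [
    [30, 9, 0, -1.3, 0],
    [30, 9, 0, -1.0, 0],
    [30, 8, 0, -0.5, 0],
    [30, 7, 0, 0, 0],
    [30, 7, 0, 0, 0],
    [30, 4, 0, 0, 0],
    [30, 0, 0, 0, 0],
    [30, 0, 0, 0, 0]
  ]
}}

```text
time: 8.15
ee_pos: [0.6184, 0.014, 0.0631]
tcp_rot: [2.293, 2.147, -0.0]
contact_force: [0.2, 1.0, -0.4]
opening: 0.349
```

```bash
python3 -c "
from h import *
st(); grab('wrist','w6.png'); grab('top','t6.png')"
```

```text
t 8.15 p [0.6184 0.014  0.0631] rack 0.0407 0.057 F [ 0.18  1.05 -0.43] op 0.349
```

View pics/w6.png

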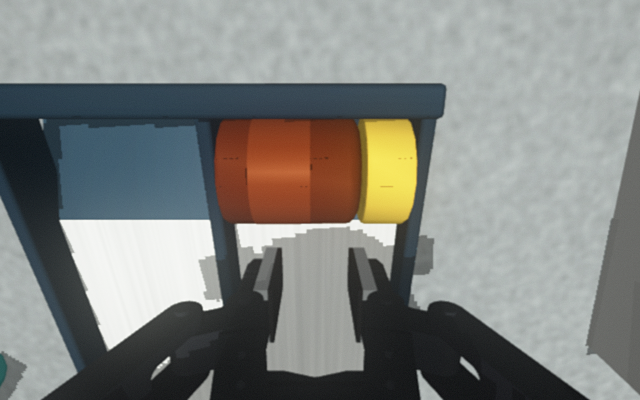

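The jar lies against the end stop, clear of the fingers (its lower edge is at row 222, the fingertips at 250). I'll lift straight up, close the fingers and go over the button.

Call:
{"api": "step_arm", "payload": {
  "deltas": [
    [30, -5, 0, -5, 0],
    [30, 0, 0, -30, 0],
    [30, 0, 0, -35, 0],
    [30, 0, 0, -35, 0],
    [0, 0, 0, 0, 0],
    [0, 30, -12, 0, 0],
    [0, 45, -20, 0, 0],
    [0, 45, -20, 0, 0]
  ]
}}

```text
time: 9.25
ee_pos: [0.573, 0.1329, 0.1674]
tcp_rot: [-2.294, -2.146, 0.002]
contact_force: [0.7, 0.6, -0.3]
opening: 0.001
```

Call:
{"api": "step_arm", "payload": {
  "deltas": [
    [0, 45, -20, 0, 0],
    [0, 45, -20, 0, 0],
    [0, 40, -15, 0, 0],
    [0, 10, -10, 0, 0],
    [0, 0, 0, 0, 0],
    [0, 0, 0, 0, 0]
  ]
}}

```text
time: 10.0
ee_pos: [0.5191, 0.2742, 0.1678]
tcp_rot: [2.294, 2.144, -0.002]
contact_force: [1.1, -0.1, 0.2]
opening: 0.004
```

```bash
python3 -c "
from h import *
st()
f=grab('wrist','w7.png'); w=cloud(f); hsv=cv2.cvtColor(f['pixels'],cv2.COLOR_RGB2HSV)
m=(hsv[...,0]>45)&(hsv[...,0]<80)&(hsv[...,1]>120)&(w[...,2]>.052)
v,u=np.where(m); q=w[m]; print(len(v),u.min(),u.max(),v.min(),v.max(),q.mean(0),(q.min(0)+q.max(0))/2,q.max(0)-q.min(0))
go(np.r_[(q.min(0)+q.max(0))[:2]/2,.058])
f=grab('top'); w=cloud(f); h=cv2.cvtColor(f['pixels'],cv2.COLOR_RGB2HSV)
m=(h[...,0]<32)&(h[...,1]>120); m[:140]=0;m[195:]=0;m[:,:255]=0;m[:,385:]=0
d=w[m]-np.r_[C,0]; print('amber top rack y',np.median(d[:,:2]@Y),np.percentile(w[m][:,2],90))"
```

```text
t 10.0 p [0.5191 0.2742 0.1678] rack -0.0754 0.3101 F [ 1.1  -0.06  0.24] op 0.004
1782 285 332 116 163 [0.51686562 0.31703597 0.06091023] [0.51665468 0.31643665 0.05928211] [0.03303829 0.03305714 0.00864371]
t 10.05 p [0.5192 0.2742 0.1679] rack -0.0753 0.3101 F [-0.72 -0.25  0.92] op 0.003
delta mm [ 42.1  -5.4 109.8] toolx [ 0.068  0.998 -0.001] z [ 0.    -0.001 -1.   ]
amber top rack y nan nan
```

View pics/w7.png

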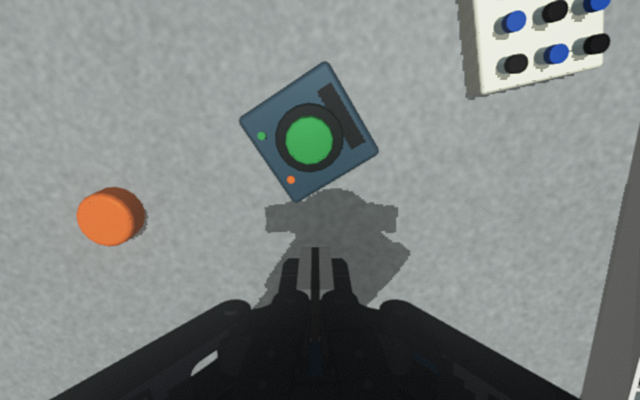

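The wrist view shows the green button at (309,140) on the slate panel. The nearby orange cap (110,216) and vial block (540,40) are clear of the path. I'll move above the button and confirm the amber jar is home before pressing.

Call:
{"api": "step_arm", "payload": {
  "deltas": [
    [0, 30, -4, 0, 0],
    [0, 12, -1.4, 0, 0],
    [0, 0, 0, 30, 0],
    [0, 0, 0, 30, 0],
    [0, 0, 0, 10, 0],
    [0, 0, 0, 0, 0]
  ]
}}

```text
time: 10.85
ee_pos: [0.5156, 0.3182, 0.098]
tcp_rot: [2.293, 2.147, -0.001]
contact_force: [-0.1, 1.4, -0.2]
opening: 0.001
```

```bash
python3 -c "
from h import *
go([.5167,.3165,.066])
f=grab('top','t8.png'); w=cloud(f); h=cv2.cvtColor(f['pixels'],cv2.COLOR_RGB2HSV)
m=(h[...,0]<32)&(h[...,1]>120); m[:140]=0;m[195:]=0;m[:,:255]=0;m[:,385:]=0
m&=~np.isnan(w[...,0]); d=w[m]-np.r_[C,0]; y=d[:,:2]@Y
print('amber',len(y),np.percentile(y,[5,50,95]),np.percentile(w[m][:,2],[50,95]))
cv2.imwrite('pics/t8c.png',cv2.resize(f['pixels'][120:320,140:500,::-1],None,fx=2.2,fy=2.2))"
```

```text
t 10.85 p [0.5156 0.3182 0.098 ] rack -0.0818 0.3538 F [-0.12  1.36 -0.21] op 0.001
delta mm [-1.6  1.2 32. ] toolx [ 0.065  0.998 -0.001] z [-0.001 -0.001 -1.   ]
amber 511 [0.08154425 0.09988951 0.12083841] [0.07633914 0.08098715]
```

View pics/t8c.png

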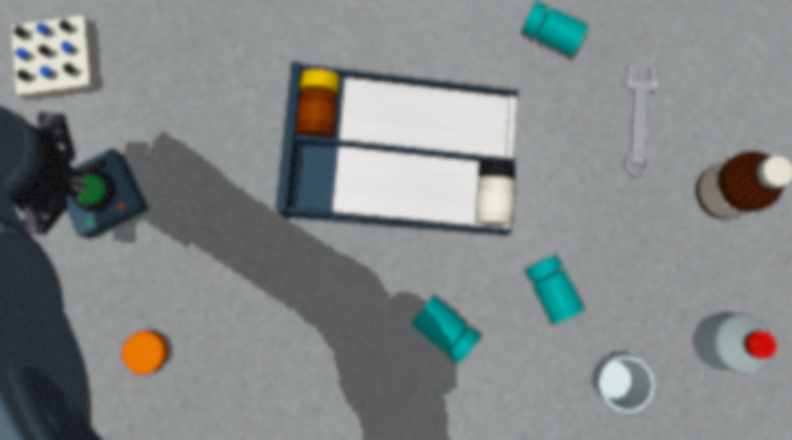

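The amber jar is home in the hollow at crop (318,103), with its top at z ≈ 0.080, which matches the 58 mm axis height. The white jar is still at its lip (495,195). Now I'll press the button.

Call:
{"api": "step_arm", "payload": {
  "deltas": [
    [0, -1.5, 1, 15, 0],
    [0, 0, 0, 12, 0],
    [0, 0, 0, 4, 0],
    [0, 0, 0, 3, 0],
    [0, 0, 0, 3, 0],
    [0, 0, 0, 1.5, 0],
    [0, 0, 0, 0, 0]
  ]
}}

```text
time: 11.78
ee_pos: [0.5165, 0.3168, 0.0636]
tcp_rot: [2.292, 2.146, -0.002]
contact_force: [-10.8, -8.7, 38.0]
opening: -0.001
```

```bash
python3 -c "
from h import *
st()
f=grab('wrist','w9.png'); w=cloud(f); hsv=cv2.cvtColor(f['pixels'],cv2.COLOR_RGB2HSV)
m=(hsv[...,0]>45)&(hsv[...,0]<80)&(hsv[...,1]>100)
v,u=np.where(m); q=w[m]; print(len(v),np.percentile(q[:,2],[10,50,90]), np.percentile(u,[5,95]),np.percentile(v,[5,95]))
o=np.load('pics/w7.png.npz'); a=cloud(o); print('panel before', np.nanmedian(a[110:112,270:276,2]))
"
```

```text
t 11.775 p [0.5165 0.3168 0.0636] rack -0.0808 0.3524 F [-10.8   -8.65  38.03] op -0.001
1559 [nan nan nan] [247. 350.] [232. 262.]
panel before 0.03886348576478585
```

View pics/w9.png

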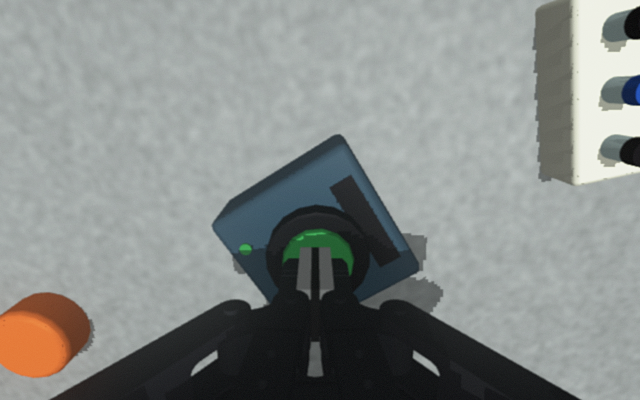

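```bash
python3 -c "
from h import *
o=np.load('pics/w9.png.npz'); w=cloud(o)
for v in (205,212,218,225,232,238,244): print(v,w[v,285:345:10].round(4)[:,2], w[v,315].round(4))
a=cloud(np.load('pics/w7.png.npz'))
for v in (106,112,118,130,140,160): print(v,a[v,285:340:8].round(4)[:,2])
"
```

```text
205 [0.0392 0.0396 0.0384 0.0431 0.0401 0.0392] [0.5174 0.3415 0.0431]
212 [0.0392 0.0464 0.0492 0.0509 0.0504 0.0483] [0.5173 0.3409 0.0509]
218 [0.0449 0.0506 0.0514 0.0519 0.0511 0.0507] [0.5171 0.3384 0.0519]
225 [0.0504 0.0511 0.05   0.0516 0.0515 0.0517] [0.5169 0.3349 0.0516]
232 [0.0502 0.0513 0.053  0.0533 0.0525 0.0514] [0.5167 0.3322 0.0533]
238 [0.0513 0.0536 0.0536 0.0545 0.0543 0.0551] [0.5166 0.3298 0.0545]
244 [0.0517 0.0543 0.0548 0.0554 0.0541 0.0548] [0.5164 0.3273 0.0554]
106 [0.0391 0.0382 0.0498 0.051  0.0514 0.0406 0.0408]
112 [0.0385 0.0519 0.0514 0.0503 0.0516 0.051  0.0391]
118 [0.0506 0.051  0.06   0.0608 0.0585 0.0514 0.0522]
130 [0.051  0.0607 0.0619 0.0608 0.0615 0.0628 0.0509]
140 [0.0581 0.0613 0.0606 0.0629 0.0611 0.0631 0.0508]
160 [0.0507 0.0503 0.0608 0.0602 0.0611 0.0508 0.0514]
```

The green face dropped from about 0.061 to about 0.055, and the force of 38 N is far above the spring's 5 N, so the button is fully down. I'll release it and retreat.

Call:
{"api": "step_arm", "payload": {
  "deltas": [
    [0, 0, 0, -8, 0],
    [0, 0, 0, -20, 0],
    [0, 0, 0, -35, 0],
    [0, 0, 0, -35, 0],
    [0, 0, 0, 0, 0],
    [0, 0, 0, 0, 0]
  ]
}}

```text
time: 12.58
ee_pos: [0.5162, 0.3171, 0.1576]
tcp_rot: [-2.292, -2.148, 0.0]
contact_force: [-0.1, 0.0, -1.2]
opening: -0.002
```

```bash
python3 -c "
from h import *
st()
f=grab('wrist'); w=cloud(f); hsv=cv2.cvtColor(f['pixels'],cv2.COLOR_RGB2HSV)
m=(hsv[...,0]>45)&(hsv[...,0]<80)&(hsv[...,1]>120)&(w[...,2]>.045); print('button z',np.nanpercentile(w[m][:,2],[20,50,80]),m.sum())
f=grab('top','t10.png'); w=cloud(f); h=cv2.cvtColor(f['pixels'],cv2.COLOR_RGB2HSV)
m=(h[...,0]<32)&(h[...,1]>120); m[:140]=0;m[195:]=0;m[:,:255]=0;m[:,385:]=0
m&=~np.isnan(w[...,0]); y=(w[m][:,:2]-C)@Y
print('amber',np.percentile(y,[5,50,95]),np.percentile(w[m][:,2],[50,95]))
a=np.load('pics/top.png.npz')['pixels'].astype(int); df=np.abs(f['pixels'].astype(int)-a).sum(2); df[:,:250]=0
print('white diff',df[194:225,350:382].max(),'reagent',df[185:225,450:505].max(),'spanner',df[145:200,420:445].max())
if np.percentile(w[m][:,2],95)>.075: bot.close_job()"
```

```text
t 12.575 p [0.5162 0.3171 0.1576] rack -0.0811 0.3527 F [-0.14  0.04 -1.2 ] op -0.002
button z [0.06021435 0.06096038 0.06156053] 1730
amber [0.08159246 0.09989433 0.12078237] [0.07633383 0.08154756]
white diff 65 reagent 60 spanner 57
the job is handed in; nothing more can be done
```

I pushed the amber jar up its lane with the fingertips, over the crest and into the hollow against the end stop. Then I pressed the green button once, let it come up, and handed the job in at about 12.7 s of the 48 s allowed.

**Amber jar:** after the press it was unmoved from just before it. Its top is at about 0.081 m, so its axis is at about 0.059 m, against 0.058 m expected. Its visible surface is centred near rack y = 0.100 m, at the edge of the 0.100–0.112 m window. That is not a direct reading of the axis, and the wrist picture shows the jar touching the stop.

**Button:** its face dropped about 6 mm under 38 N and returned to about 0.061 m, its height before the press. The TCP stopped 3.6 mm higher than I expected for a full press. I relied on the depth change and the force instead.

**Other things:** the robot is clear of everything. The white jar looked unmoved in the pictures, and the pixel differences there and at the reagent bottle and spanner were small. I did not measure the other bystanders after the press, but the arm stayed well above or away from them.

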